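# Clamp the bedside flashlight in its holder and lay the keeper bar over it

## Task

Put the flashlight away in the grey holder so it cannot roll off the nightstand at night: slide the holder's jaw open by its green tab, lay the flashlight lengthwise on the bed between the orange pad and the jaw and let go of it, then gently slide the jaw shut until the flashlight pushes the sprung orange pad in about halfway, and let go. Then lay the red bar level across the holder, resting in the notches on top of the fixed post and of the jaw. Leave the pill organizer, cup, glasses case and coaster where they are.

Things in the scene. Friction and masses are not known exactly. Their poses are not given: they have to be found in the camera images.
- holder: Grey plastic base plate 60 x 300 x 12 mm (x, y, z) fixed to the nightstand; origin under its centre, z up, y along its length. Its top, at z = 12 mm, is the flat bed for the flashlight (black strip). A fixed white post, 44 mm wide in x, stands at the -y end from y = -142 to -112 mm.
- post_notch (a point): Middle of the notch floor on top of the fixed post: y = -127 mm, z = 60 mm of the holder. The notch is open at both y ends, 26 mm wide in x between two cheeks 6 mm thick that rise to z = 72 mm.
- jaw_notch (a point): Middle of the notch floor on top of the jaw block, right above the jaw's origin, z = 60 mm of the holder; 26 mm wide, cheeks to z = 72 mm, like the post's notch.
- jaw: White jaw sliding along the holder's y. Origin on the bed (z = 12 mm) under the block; axes as the holder's. Block 44 mm wide in x, 22 mm thick, gripping face 11 mm to -y of the origin. Its y in the holder goes from -16 to +94 mm (wide open). Gap to the relaxed pad = that y + 76 mm; 70 to 100 mm at the start, too narrow for the flashlight. Slides with about 6 N of friction, stays where left.
- jaw_tab (a point): Top middle of the jaw's upright green thumb tab: z = 54 mm of the holder, 34 mm to +y of the jaw's origin. The tab is 14 mm thick in x, 42 mm long in y (11 to 53 mm to +y of the jaw's origin), on a white foot 44 mm wide whose top is at z = 21 mm. Pinch it from above across its 14 mm.
- pad (a joint): How far the sprung orange pad is pushed in towards the fixed post: 0 relaxed, 0.010 m fully in. Spring of 0.7 N per mm, no preload, so halfway (5 mm) is 3.5 N.
- pad_face (a point): Centre of the face of the orange pad that looks to the jaw; the face is 36 mm wide and 34 mm high, relaxed at y = -87 mm, z = 31 mm of the holder.
- flashlight: Loose aluminium flashlight, 120 mm long along its y, about 0.14 kg; origin on its underside at mid-length. Round 24 mm barrel from y = -42 to +24 mm; hexagonal head (24 to 60) and tail cap (-60 to -42), 32 mm across flats, 37 across corners: it lies on a flat, axis 16 mm up, barrel 4 mm clear of the surface. May lie either way round in the holder.
- light_grip (a point): Point on the flashlight's axis to grip it near its centre of mass, y = -8 mm of the flashlight, 16 mm above its underside.
- light_mid (a point): Middle of the flashlight, on its axis: 16 mm above its underside.
- bar: Loose red bar, 14 x 210 x 14 mm (x, y, z), 0.11 kg, origin under its centre, long axis y. With the flashlight clamped, it bridges the post and the jaw with its underside 60 mm above the nightstand, 16 mm above the flashlight.
- organizer: Bystander: blue pill organizer 36 x 150 x 27 mm, origin under its centre.
- cup: Bystander: stainless steel cup, 72 mm across the rim, 85 mm tall, origin under its centre.
- glasses_case: Bystander: black eyeglass case 60 x 155 x 38 mm, origin under its centre.
- coaster: Bystander: white ceramic coaster, 96 mm across, 8 mm thick, origin under its centre.
Things that resemble listed ones, but are neither listed nor needed, are in the scene too. Of the things that look like the bar, the larger one is meant. Of the things that look like the flashlight, take the one that is nearest to the robot's base at the start.

How it is judged:
By the outcome, as a careful person would: the job done as asked, in the order asked, and still so for the second after the job is handed in, with the robot touching nothing.
It also fails if it takes over 67 s, if anything falls off the work surface, if the arm or the gripper's body presses on something with over 40 N, if the wrist force passes 120 N, or if a joint passes its speed limit or range.

## Robot

A 6-joint arm with a two-finger parallel gripper is mounted at the origin on the work surface. World frame = base frame: x ahead of the robot, y to its left, z up, the work surface at z = 0. Lengths are in m, angles in rad, forces in N, time in s.
With the tool pointing down it reaches from about 0.4 to 0.925 m from the base axis. Payload 12.5 kg.
Tool frame: the origin (TCP) lies on the centre line of the jaws, within the pads' length; the fingertips stand 19 mm ahead of it and the grasp point (between the pads) is the TCP (ctrl.tip_extent is the distance from the TCP to the fingertips, in m); z points along the fingers, y is the line along which they close (so a half turn about z gives the same grasp; the last joint's range is limited). The gripper opens to 95 mm and grips with 3 to 60 N. Pads are 20 mm wide; open, the fingers measure 119 mm over their backs; the gripper's body (75 mm by 180 mm) begins 59 mm behind the grasp point.
Start: joints at [1.053, 0.491, 1.559, -0, 1.092, -0.106], TCP at [0.25, 0.573, 0.234] pointing down, gripper open.
Joint ranges: [-3.1, 3.1], [-0.84, 2.19], [0.05, 2.79], [-1.13, 4.28], [0.06, 2.93], [-2.69, 2.69]. Speed limits (rad/s): [2.22, 2.22, 2.79, 3.14, 3.14, 3.14].

## Interface

Orientations are given as [roll, pitch, yaw] about the fixed x, y, z axes, in that order (R = Rz(yaw) Ry(pitch) Rx(roll)).
In Python, from plant import ctrl, cams, job gives the robot as it stands.
- The arm moves only by the tool apply_moves, never from a script. Its arguments are lists of equal length, an entry for each row: "translation": the shift along the tool's x, y, z in units of 0.2 m (1.0 is 0.2 m), a list of three; "twist": the turn about the tool's z in units of 90 degrees (1.0 is 90 degrees); "gripper": the opening, from 0 (shut) to 1 (fully open). In form: {"translation": [[tx, ty, tz], ...], "twist": [twist, ...], "gripper": [gripper, ...]}. A call has 1 to 10 rows; each row shifts and turns the commanded pose from where the row before left it, along the tool's axes as they then stand; what a row does not reach is not made up. A row lasts 1/12 s, in which the tool goes at most 41.7 mm and 7.16 degrees, less where a joint would pass 70% of its speed; a pose out of reach is approached as far as the arm can. A call with a number of a shift or a turn outside -1 to 1 is refused whole. A call with a gripper value outside its range is refused whole. The fingers move at their own pace and stop on an object; "grip_force" is the grip in N (left out, the last holds). Time passes only in rows, so rows that do not move let the fingers close. It gives the time, the measured TCP pose, the force, the opening and the grip force at its end, in the units of the state.
- ctrl.observe(): the state, without advancing time (a new reading comes with each control period).
- cams.grab_frame(name): name is "scene" or "top"; returns (picture, depth): 480x640x3 uint8, red, green, blue; 480x640 float32, m along the optical axis (not along the pixel's ray), 0 where there is no reading.
- cams.get_calibration(name): a dict with "fov_y" (degrees; the focal length in pixels is half the picture's height over the tangent of half this angle, whatever the lens; pixels are square), "cx", "cy" (the principal point, pixels), "world_to_cam" (4x4, takes a point from world to camera coordinates). Camera axes: x right, y down, z forward; pixel columns grow to the right and rows downward; lengths in m; the calibration is good to about 2 mm. A picture is of the moment at which its call begins. get_calibration takes no time and is no camera call.
- job.finish_job(): hands the job in; it is judged then, once.
The state is a dict: "time_s": time; "qpos": joint angles; "joint_vel": joint speeds; "joint_torque": joint torques, N m; "tcp_pos": TCP position; "tcp_rot": TCP orientation; "ft_force": force on the tool from outside, world axes, zero at the start; "torque": the same for the moment, N m; "grip_width": finger opening in m; "finger_force": force on a finger pad.
Only numpy, scipy, OpenCV 4.12 (cv2) and the standard library are available. Lean on these libraries where they do the work, as an engineer would, in place of code of your own. Each camera call takes 0.05 s, during which the arm holds its last target. There are 200 camera calls.

## Working session

There is one attempt and no reset: what is moved stays moved. The work goes in short steps, Python scripts to look and compute and a tool call to move; the robot and the scene stay as the last step left them, time stands still between calls to the robot, and variables do not carry over. Pictures are saved under pics/ and viewed, at most 10 in all, crops included, and the job is handed in when it is done.

Besides the shell and the picture viewer there is one more tool, called after "Request:" by a JSON object that holds its "method" and its "body", one argument or row to a line. apply_moves: Moves the arm, as the interface text tells. Its arguments: {"type":"object","properties":{"translation":{"type":"array"},"twist":{"type":"array"},"gripper":{"type":"array"},"grip_force":{"type":"number"}},"required":["translation","twist","gripper"]}

```bash
ls; mkdir -p pics
cat > h.py <<'E'
import numpy as np, cv2
from plant import ctrl, cams, job
def cal(n):
    c=cams.get_calibration(n); f=240/np.tan(np.radians(c["fov_y"])/2)
    return f,c["cx"],c["cy"],np.array(c["world_to_cam"])
def grab(n):
    im,d=cams.grab_frame(n); return im,d
def cast(n,uv,z):
    f,cx,cy,T=cal(n); uv=np.atleast_2d(uv).astype(float)
    r=np.c_[(uv[:,0]-cx)/f,(uv[:,1]-cy)/f,np.ones(len(uv))]@T[:3,:3]
    o=-T[:3,:3].T@T[:3,3]
    return o+r*((z-o[2])/r[:,2])[:,None]
def cloud(n,d):
    f,cx,cy,T=cal(n); v,u=np.mgrid[:480,:640]
    P=np.stack([(u-cx)/f*d,(v-cy)/f*d,d],-1)-T[:3,3]
    return P@T[:3,:3]
E
python3 - <<'E'
from h import *
print(ctrl.observe())
for n in("scene","top"):
    im,d=grab(n); cv2.imwrite(f"pics/{n}0.png",im[:,:,::-1]); np.savez(f"{n}0.npz",im=im,d=d); print(n,cams.get_calibration(n),(d>0).mean())
E
```

```text
pics
{'time_s': 0.0, 'qpos': array([ 1.05343708e+00,  4.91551426e-01,  1.55945186e+00, -6.33681298e-06,
        1.09169710e+00, -1.05592418e-01]), 'joint_vel': array([ 6.42719067e-04, -4.77196115e-04,  1.33497584e-03,  2.29753927e-04,
       -3.97007103e-05,  2.26549734e-03]), 'joint_torque': array([-4.45543856e-04, -6.12649298e+01, -2.58175564e+01,  6.92803343e-02,
        4.83349327e-02, -8.37391963e-05]), 'tcp_pos': array([0.25000801, 0.57257425, 0.23306596]), 'tcp_rot': array([-3.14049050e+00, -1.11162421e-04,  2.72982869e+00]), 'ft_force': array([-0.35217488,  0.13264473,  0.50453238]), 'torque': array([0.01462111, 0.00696163, 0.0508801 ]), 'finger_force': 0.0, 'grip_width': 0.09544389034311244}
scene {'fov_y': 48.24736018939203, 'cx': 322.84542661399473, 'cy': 237.7362318622895, 'world_to_cam': array([[-0.60574773,  0.795636  , -0.0057482 ,  0.30260954],
       [ 0.47241449,  0.353835  , -0.80723314, -0.18950829],
       [-0.64022983, -0.49169518, -0.59020472,  1.37935999],
       [ 0.        ,  0.        ,  0.        ,  1.        ]])} 0.995859375
top {'fov_y': 56.88883625436474, 'cx': 314.2659279161805, 'cy': 235.38176497868633, 'world_to_cam': array([[ 0.03051636, -0.99948206,  0.01021561, -0.00654104],
       [-0.99677015, -0.03118994, -0.0740031 ,  0.51844993],
       [ 0.0742834 , -0.00792431, -0.99720569,  0.86710352],
       [ 0.        ,  0.        ,  0.        ,  1.        ]])} 0.9960807291666667
```

View pics/scene0.png

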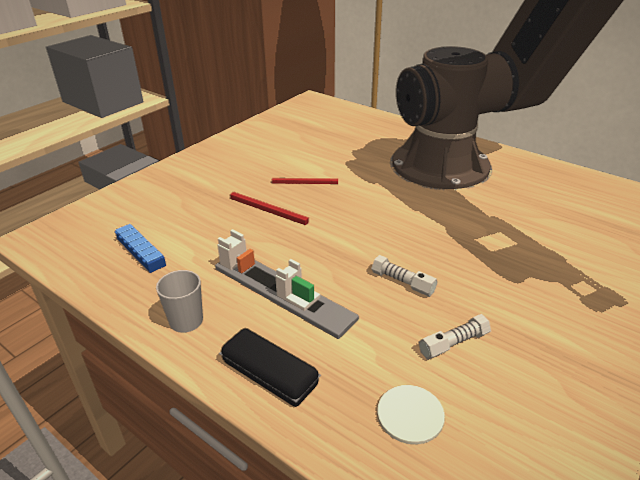

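View pics/top0.png

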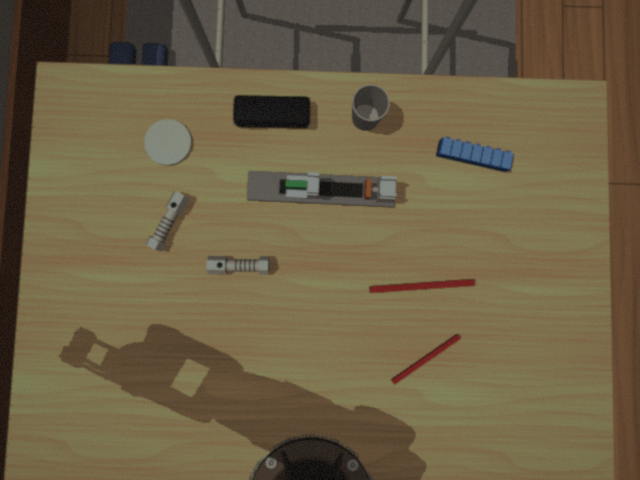

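Scene/top show: flashlight-like things at top px (238,265) and (167,220) (scene (404,275), (455,337)); bar-like things at top px (422,286) long and (426,359) short (scene (269,208), (305,181)). I choose the flashlight at (238,265), which is nearer the base, and the longer bar at (422,286). I'll measure these and check with one crop.

```bash
cat > m.py <<'E'
from h import *
def masks(im):
    hsv=cv2.cvtColor(im,cv2.COLOR_RGB2HSV); H,S,V=[hsv[...,i].astype(int) for i in range(3)]
    return dict(red=((H<6)|(H>174))&(S>150)&(V>60), green=(H>50)&(H<80)&(S>120)&(V>50),
      orange=(H>=6)&(H<13)&(S>170)&(V>110), grey=(S<70))
def blobs(m,amin):
    n,l,s,c=cv2.connectedComponentsWithStats(m.astype(np.uint8))
    return [(i,s[i],c[i],l==i) for i in range(1,n) if s[i][4]>=amin]
E
python3 - <<'E'
from m import *
for n in("top","scene"):
    z=np.load(n+"0.npz"); im,d=z["im"],z["d"]; P=cloud(n,d); M=masks(im)
    tab=(P[...,2]<.01)&(d>0)
    print(n,"table z",np.median(P[(P[...,0]>.3)&(P[...,0]<.7)&(abs(P[...,1])<.4)&(P[...,2]<.006)][:,2]))
    for k in("red","green","orange"):
        for i,s,c,b in blobs(M[k],25):
            p=P[b]; print(k,s,c.round(1),"med",np.median(p,0).round(4),"zp95",np.percentile(p[:,2],95).round(4),"rect",cv2.minAreaRect(np.argwhere(b)[:,::-1].astype(np.float32)))
    obj=(P[...,2]>.006)&(P[...,2]<.12)&(P[...,0]>.3)&(P[...,0]<.95)&(abs(P[...,1])<.5)
    for i,s,c,b in blobs(obj,60):
        q=P[b]; r=cv2.minAreaRect(q[:,:2].astype(np.float32)); print("obj",s,c.round(0),"xy",np.round(r[0],4),np.round(r[1],4),round(r[2],1),"z95",np.percentile(q[:,2],[50,95]).round(4))
im=np.load("top0.npz")["im"][150:400,130:490]; im=cv2.resize(im,None,fx=2.2,fy=2.2,interpolation=3)
cv2.imwrite("pics/c1.png",np.clip(im[:,:,::-1]*1.6,0,255).astype(np.uint8))
E
```

```text
top table z 0.0019375802381875625
red [370 280 104  12 592] [422.1 285.5] med [ 0.4252 -0.2087  0.016 ] zp95 0.0186 rect ((421.601806640625, 285.4757385253906), (5.7793755531311035, 103.30633544921875), 86.05481719970703)
red [392 335  68  48 388] [425.8 358.5] med [ 0.2822 -0.2187  0.0125] zp95 0.0154 rect ((425.5541076660156, 358.5780334472656), (4.996397972106934, 79.5628890991211), 55.304847717285156)
green [286 181  20   7 124] [295.3 184.1] med [0.614  0.0501 0.0556] zp95 0.0578 rect ((295.5, 184.0), (6.0, 19.0), 90.0)
obj [ 352   84   38   47 1244] [369. 106.] xy [ 0.7692 -0.0889] [0.0709 0.0703] 42.1 z95 [0.0545 0.0872]
obj [ 233   95   78   34 2466] [272. 111.] xy [0.767  0.1034] [0.0609 0.1557] 0.2 z95 [0.0391 0.0419]
obj [ 144  119   48   47 1685] [168. 142.] xy [0.7019 0.3157] [0.0955 0.0951] 54.3 z95 [0.0098 0.0124]
obj [ 436  137   78   35 1576] [475. 154.] xy [ 0.6957 -0.3121] [0.1509 0.0473] 82.4 z95 [0.0282 0.0312]
obj [ 247  171  150   37 4420] [322. 189.] xy [ 0.616  -0.0012] [0.2998 0.0626] 89.1 z95 [0.0151 0.0659]
obj [146 191  44  61 935] [168. 220.] xy [0.539  
[... 1341 characters left out ...]
49 1098] [140. 247.] xy [ 0.7   -0.313] [0.1541 0.038 ] 78.9 z95 [0.0263 0.029 ]
obj [ 215  229  144  109 4919] [282. 285.] xy [ 0.6188 -0.0026] [0.3004 0.0637] 88.8 z95 [0.0142 0.0662]
obj [ 371  255   66   40 1030] [405. 275.] xy [0.4595 0.1567] [0.0372 0.1238] 0.8 z95 [0.0252 0.033 ]
obj [ 156  270   47   61 2210] [181. 298.] xy [ 0.7731 -0.0899] [0.0735 0.0697] 51.5 z95 [0.0594 0.0848]
obj [ 418  314   73   45 1321] [453. 336.] xy [0.5423 0.3024] [0.0366 0.1231] 64.4 z95 [0.0263 0.033 ]
obj [ 219  328  102   78 4011] [270. 366.] xy [0.7732 0.1017] [0.0618 0.1573] 2.3 z95 [0.0368 0.0393]
obj [ 377  385   67   58 2815] [410. 413.] xy [0.7059 0.3141] [0.0955 0.0936] 26.5 z95 [0.0079 0.0098]
```

View pics/c1.png

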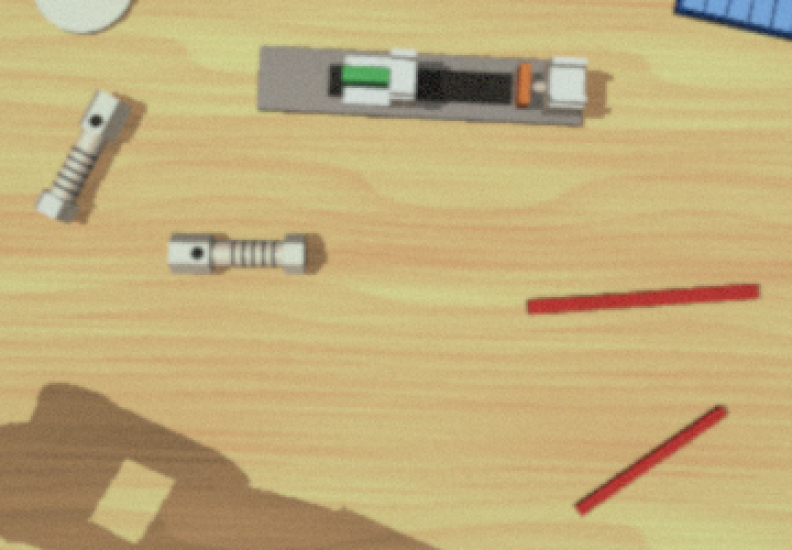

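The crop shows the chosen flashlight at crop (238,253), with its head and button on the left (+y), the long red bar at (643,299), and the holder with its green tab at (365,76). The choices fit the descriptions: the flashlight is nearer the base (0.48 m against 0.62 m), and the bar measures 14 x 210. First I turn the tool so it closes along world x.

Request:
{"method": "apply_moves", "body": {
  "translation": [
    [0,0,0],
    [0,0,0],
    [0,0,0],
    [0,0,0],
    [0,0,0],
    [0,0,0],
    [0,0,0],
    [0,0,0],
    [0,0,0],
    [0,0,0]
  ],
  "twist": [0.075,0.075,0.075,0.075,0.075,0.075,0.075,0.075,0.075,0.075],
  "gripper": [0.5,0.5,0.5,0.5,0.5,0.5,0.5,0.5,0.5,0.5],
  "grip_force": 20
}}

```text
time_s: 0.93
tcp_pos: [0.2501, 0.5727, 0.2333]
tcp_rot: [-3.141, 0.001, 1.546]
ft_force: [0.2, -0.7, 0.1]
grip_width: 0.0479
finger_force: 0.0
```

Request:
{"method": "apply_moves", "body": {
  "translation": [
    [-0.14,0.1,0],
    [-0.14,0.1,0],
    [-0.14,0.1,0],
    [-0.14,0.1,0],
    [-0.14,0.1,0],
    [-0.14,0.1,0],
    [-0.14,0.1,0],
    [-0.14,0.1,0],
    [-0.14,0.1,0],
    [-0.14,0.1,0]
  ],
  "twist": [0,0,0,0,0,0,0,0,0,0],
  "gripper": [0.5,0.5,0.5,0.5,0.5,0.5,0.5,0.5,0.5,0.5]
}}

```text
time_s: 1.77
tcp_pos: [0.4454, 0.2875, 0.2335]
tcp_rot: [-3.141, 0.0, 1.552]
ft_force: [1.1, -0.1, 0.6]
grip_width: 0.0477
finger_force: 0.0
```

Request:
{"method": "apply_moves", "body": {
  "translation": [
    [-0.14,0.1,0.05],
    [-0.14,0.1,0.05],
    [-0.14,0.1,0.05],
    [-0.14,0.1,0.05],
    [-0.14,0.1,0.05],
    [-0.14,0.1,0.05],
    [-0.14,0.1,0.05],
    [-0.14,0.1,0.05],
    [0,0,0],
    [0,0,0]
  ],
  "twist": [0,0,0,0,0,0,0,0,0,0],
  "gripper": [0.5,0.5,0.5,0.5,0.5,0.5,0.5,0.5,0.5,0.5]
}}

```text
time_s: 2.6
tcp_pos: [0.6007, 0.0605, 0.1525]
tcp_rot: [-3.14, -0.0, 1.549]
ft_force: [-0.8, -0.0, -0.9]
grip_width: 0.0475
finger_force: 0.0
```

Request:
{"method": "apply_moves", "body": {
  "translation": [
    [-0.05,0.088,0],
    [0,0,0.12],
    [0,0,0.12],
    [0,0,0.12],
    [0,0,0.1],
    [0,0,0.078],
    [0,0,0],
    [0,0,0],
    [0,0,0],
    [0,0,0]
  ],
  "twist": [0,0,0,0,0,0,0,0,0,0],
  "gripper": [0.5,0.5,0.5,0.5,0.5,0.5,0.5,0.0,0.0,0.0]
}}

```text
time_s: 3.43
tcp_pos: [0.6183, 0.0521, 0.0474]
tcp_rot: [3.14, -0.0, 1.552]
ft_force: [0.5, 0.0, -0.3]
grip_width: 0.0329
finger_force: 0.0
```

Request:
{"method": "apply_moves", "body": {
  "translation": [
    [0,0,0],
    [0,0,0],
    [0,0,0],
    [0,0,0]
  ],
  "twist": [0,0,0,0],
  "gripper": [0.0,0,0,0]
}}

```text
time_s: 3.77
tcp_pos: [0.6181, 0.0517, 0.0466]
tcp_rot: [3.141, -0.0, 1.552]
ft_force: [-0.9, 0.8, 4.7]
grip_width: 0.0139
finger_force: 20.0
```

Request:
{"method": "apply_moves", "body": {
  "translation": [
    [0.03,0,0],
    [0.05,0,0],
    [0.05,0,0],
    [0.05,0,0],
    [0.05,0,0],
    [0.05,0,0],
    [0.04,0,0],
    [0,0,0],
    [0,0,0]
  ],
  "twist": [0,0,0,0,0,0,0,0,0],
  "gripper": [0,0,0,0,0,0,0,0,0]
}}

```text
time_s: 4.52
tcp_pos: [0.6193, 0.1167, 0.0467]
tcp_rot: [3.141, -0.001, 1.552]
ft_force: [-1.0, 7.2, 6.5]
grip_width: 0.0138
finger_force: 20.0
```

Request:
{"method": "apply_moves", "body": {
  "translation": [
    [0,0,0],
    [0,0,0],
    [0,0,0],
    [0,0,-0.1],
    [0,0,-0.15],
    [0,0,-0.15],
    [0.045,-0.2,0],
    [0.05,-0.2,0],
    [0.05,-0.2,0],
    [0,-0.2,0]
  ],
  "twist": [0,0,0,0,0,0,0,0,0,0],
  "gripper": [0.55,0.55,0.55,0.55,0.55,0.55,0.55,0.55,0.55,0.55]
}}

```text
time_s: 5.35
tcp_pos: [0.4578, 0.1484, 0.1261]
tcp_rot: [3.141, -0.0, 1.552]
ft_force: [0.2, 0.2, -0.4]
grip_width: 0.0524
finger_force: 0.0
```

Request:
{"method": "apply_moves", "body": {
  "translation": [
    [0,-0.013,0],
    [0,0,0],
    [0,0,0]
  ],
  "twist": [-0.026,0,0],
  "gripper": [0.55,0.55,0.55]
}}

```text
time_s: 5.6
tcp_pos: [0.4579, 0.1478, 0.1264]
tcp_rot: [3.14, -0.0, 1.592]
ft_force: [0.8, 0.1, -0.3]
grip_width: 0.0526
finger_force: 0.0
```

Run:
```python
from m import *
print(ctrl.observe()["tcp_pos"])
for n in("scene","top"):
    im,d=grab(n); cv2.imwrite(f"pics/{n}1.png",im[:,:,::-1]); np.savez(f"{n}1.npz",im=im,d=d)
a=cv2.imread("pics/scene1.png")[170:370,200:470]; cv2.imwrite("pics/c2.png",cv2.resize(a,None,fx=2.9,fy=2.9,interpolation=3))
for n in("scene","top"):
    z=np.load(n+"1.npz");P=cloud(n,z["d"]);M=masks(z["im"])
    for k in("green","orange"):
        for i,s,c,b in blobs(M[k],25): print(n,k,c,np.median(P[b],0))
```

```text
[0.45790088 0.14781623 0.12638982]
scene green [332.11990408 304.558753  ] [0.62611638 0.1155087  0.04393712]
scene orange [245.50929368 260.72490706] [ 0.61974766 -0.09086175  0.03437074]
top green [262.54054054 182.6036036 ] [0.61444784 0.11218139 0.05551475]
```

View pics/c2.png

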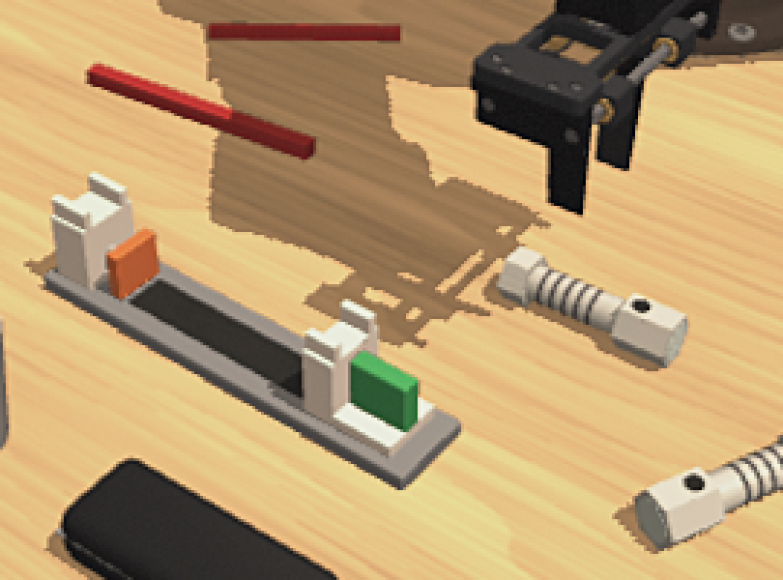

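The jaw is open (crop (340,350)), with a clear black bed towards the orange pad (132,262). Next I descend onto the barrel.

Request:
{"method": "apply_moves", "body": {
  "translation": [
    [0,0,0.15],
    [0,0,0.15],
    [0,0,0.12],
    [0,0,0.07],
    [0,0,0.03],
    [0,0,0],
    [0,0,0],
    [0,0,0],
    [0,0,0],
    [0,0,0]
  ],
  "twist": [0,0,0,0,0,0,0,0,0,0],
  "gripper": [0.55,0.55,0.55,0.55,0.55,0.55,0.55,0,0,0]
}}

```text
time_s: 6.53
tcp_pos: [0.4575, 0.1478, 0.0228]
tcp_rot: [3.14, -0.0, 1.592]
ft_force: [0.3, -0.2, 0.2]
grip_width: 0.0374
finger_force: 0.0
```

Request:
{"method": "apply_moves", "body": {
  "translation": [
    [0,0,0],
    [0,0,0],
    [0,0,0],
    [0,0,0]
  ],
  "twist": [0,0,0,0],
  "gripper": [0,0,0,0]
}}

```text
time_s: 6.87
tcp_pos: [0.4573, 0.1478, 0.0224]
tcp_rot: [3.141, -0.0, 1.593]
ft_force: [0.2, 0.7, 6.9]
grip_width: 0.0233
finger_force: 20.0
```

Request:
{"method": "apply_moves", "body": {
  "translation": [
    [0,0,-0.06],
    [0,0,-0.12],
    [0,0,-0.18],
    [0,0,-0.18],
    [-0.13,0.12,0],
    [-0.13,0.12,0],
    [-0.13,0.12,0],
    [-0.13,0.12,0],
    [-0.13,0.12,0],
    [-0.13,0.12,0]
  ],
  "twist": [0,0,0,0.026,0,0,0,0,0,0],
  "gripper": [0,0,0,0,0,0,0,0,0,0]
}}

```text
time_s: 7.7
tcp_pos: [0.5987, -0.0124, 0.1299]
tcp_rot: [-3.141, -0.0, 1.552]
ft_force: [0.2, 0.7, -1.1]
grip_width: 0.0237
finger_force: 20.0
```

Request:
{"method": "apply_moves", "body": {
  "translation": [
    [-0.105,0.095,0],
    [0,0,0],
    [0,0,0],
    [0,0,0]
  ],
  "twist": [0,0,0,0],
  "gripper": [0,0,0,0]
}}

```text
time_s: 8.03
tcp_pos: [0.6159, -0.0321, 0.1295]
tcp_rot: [-3.14, -0.0, 1.551]
ft_force: [-0.1, 0.6, -2.0]
grip_width: 0.0236
finger_force: 20.0
```

Run:
```python
from m import *
print(ctrl.observe()["tcp_pos"],ctrl.observe()["tcp_rot"])
im,d=grab("scene"); cv2.imwrite("pics/c3.png",cv2.resize(im[120:360,180:460,::-1],None,fx=2.5,fy=2.5,interpolation=3))
```

```text
[ 0.61592918 -0.03207479  0.12951409] [-3.14015365e+00 -3.78029767e-04  1.55145530e+00]
```

View pics/c3.png

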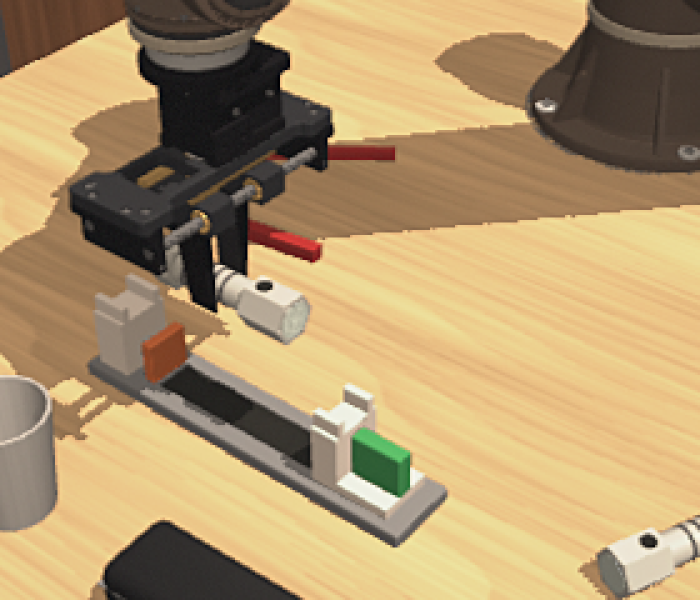

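The flashlight is held level above the bed, head at crop (270,308). Now I lower it.

Request:
{"method": "apply_moves", "body": {
  "translation": [
    [0,0.005,0.12],
    [0,0,0.12],
    [0,0,0.1],
    [0,0,0.06],
    [0,0,0.04],
    [0,0,0.02],
    [0,0,0.01],
    [0,0,0],
    [0,0,0]
  ],
  "twist": [0,0,0,0,0,0,0,0,0],
  "gripper": [0,0,0,0,0,0,0,0,0]
}}

```text
time_s: 8.83
tcp_pos: [0.6181, -0.0323, 0.0369]
tcp_rot: [3.14, 0.0, 1.552]
ft_force: [0.0, 0.4, -1.3]
grip_width: 0.0234
finger_force: 20.0
```

Request:
{"method": "apply_moves", "body": {
  "translation": [
    [0,-0.006,0.005],
    [0,0,0.004],
    [0,0,0],
    [0,0,0]
  ],
  "twist": [0,0,0,0],
  "gripper": [0,0,0,0]
}}

```text
time_s: 9.17
tcp_pos: [0.6165, -0.0324, 0.0345]
tcp_rot: [3.141, -0.0, 1.552]
ft_force: [-0.1, -0.8, -0.2]
grip_width: 0.0235
finger_force: 20.0
```

Request:
{"method": "apply_moves", "body": {
  "translation": [
    [0,0,0.003],
    [0,0,0],
    [0,0,0],
    [0,0,0],
    [0,0,0],
    [0,0,-0.1],
    [0,0,-0.2],
    [0,0,-0.2]
  ],
  "twist": [0,0,0,0,0,0,0,0],
  "gripper": [0,0.5,0.5,0.5,0.5,0.5,0.5,0.5]
}}

```text
time_s: 9.83
tcp_pos: [0.6157, -0.0322, 0.1336]
tcp_rot: [-3.138, -0.001, 1.552]
ft_force: [0.2, 0.4, 0.5]
grip_width: 0.0476
finger_force: 0.0
```

Request:
{"method": "apply_moves", "body": {
  "translation": [
    [0.15,0,0],
    [0.15,0,0],
    [0.15,0,0],
    [0.15,0,0],
    [0.14,0,0],
    [0,0,0],
    [0,0,0]
  ],
  "twist": [0,0,0,0,0,0,0],
  "gripper": [0.5,0.5,0.5,0.5,0.5,0.5,0.5]
}}

```text
time_s: 10.42
tcp_pos: [0.6191, 0.1169, 0.1335]
tcp_rot: [-3.142, -0.0, 1.554]
ft_force: [0.8, -0.8, -0.1]
grip_width: 0.0473
finger_force: 0.0
```

```bash
cat > look.py <<'E'
import sys
from m import *
t=sys.argv[1]
s=ctrl.observe(); print(s["tcp_pos"].round(4),s["tcp_rot"].round(3))
for n in("scene","top"):
    im,d=grab(n); np.savez(f"{n}_{t}.npz",im=im,d=d); P=cloud(n,d); M=masks(im)
    cv2.imwrite(f"pics/{n}_{t}.png",cv2.resize(im[130:370,180:460,::-1],None,fx=2.5,fy=2.5,interpolation=3))
    for k in("green","orange","red"):
        for i,st,c,b in blobs(M[k],25): print(n,k,st[4],c.round(2),np.median(P[b],0).round(4))
E
python3 look.py a
```

```text
[0.6191 0.1169 0.1335] [-3.142 -0.     1.554]
scene green 418 [332.11 304.53] [0.6259 0.1156 0.0438]
scene orange 171 [243.78 259.3 ] [ 0.6262 -0.0913  0.0417]
scene red 220 [293.59 180.73] [ 0.3033 -0.2395  0.008 ]
scene red 518 [264.52 206.23] [ 0.4322 -0.2145  0.0128]
top orange 53 [367.6  188.45] [ 0.6103 -0.0919  0.0496]
top red 595 [421.83 285.47] [ 0.4252 -0.2084  0.016 ]
top red 388 [425.41 358.69] [ 0.281  -0.2173  0.0125]
```

View pics/scene_a.png

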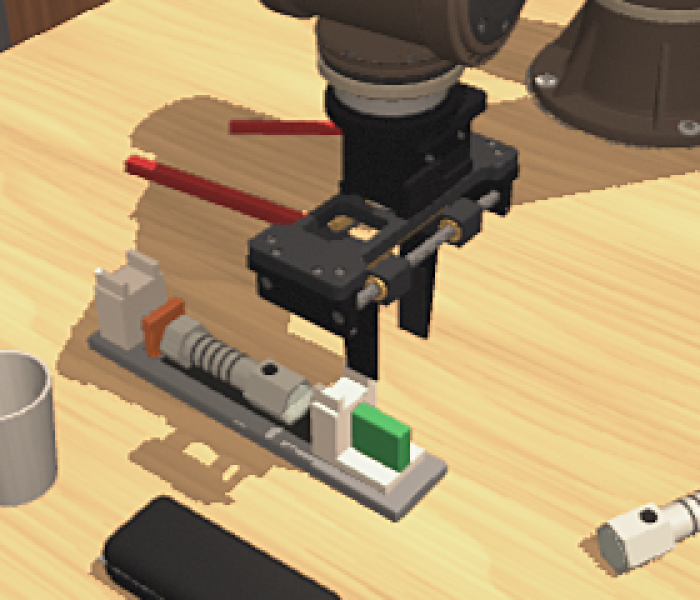

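The flashlight lies lengthwise on the bed, from the pad (165,325) to its head at (280,390). Next I pinch the tab again and close slowly.

Request:
{"method": "apply_moves", "body": {
  "translation": [
    [0,0,0.12],
    [0,0,0.12],
    [0,0,0.12],
    [0,0,0.075],
    [0,0,0],
    [0,0,0],
    [0,0,0],
    [0,0,0],
    [0,0,0],
    [0,0,0]
  ],
  "twist": [0,0,0,0,0,0,0,0,0,0],
  "gripper": [0.5,0.5,0.5,0.5,0.5,0,0,0,0,0]
}}

```text
time_s: 11.35
tcp_pos: [0.6196, 0.1156, 0.0475]
tcp_rot: [3.14, -0.0, 1.552]
ft_force: [-1.5, 0.1, 0.9]
grip_width: 0.0197
finger_force: 0.0
```

Request:
{"method": "apply_moves", "body": {
  "translation": [
    [0,0,0],
    [-0.02,0,0],
    [-0.02,0,0],
    [-0.02,0,0],
    [-0.02,0,0],
    [-0.02,0,0],
    [-0.02,0,0],
    [-0.02,0,0]
  ],
  "twist": [0,0,0,0,0,0,0,0],
  "gripper": [0,0,0,0,0,0,0,0]
}}

```text
time_s: 12.02
tcp_pos: [0.6188, 0.0883, 0.0473]
tcp_rot: [3.141, -0.001, 1.552]
ft_force: [-2.0, 6.2, 5.6]
grip_width: 0.0138
finger_force: 20.0
```

Request:
{"method": "apply_moves", "body": {
  "translation": [
    [0,0,0],
    [0,0,0]
  ],
  "twist": [0,0],
  "gripper": [0,0]
}}

```text
time_s: 12.18
tcp_pos: [0.6188, 0.0877, 0.0472]
tcp_rot: [3.141, -0.0, 1.552]
ft_force: [-1.2, 0.9, 6.4]
grip_width: 0.0139
finger_force: 20.0
```

Request:
{"method": "apply_moves", "body": {
  "translation": [
    [-0.005,0,0],
    [-0.005,0,0],
    [-0.005,0,0],
    [-0.005,0,0],
    [-0.005,0,0],
    [-0.005,0,0],
    [-0.005,0,0]
  ],
  "twist": [0,0,0,0,0,0,0],
  "gripper": [0,0,0,0,0,0,0]
}}

```text
time_s: 12.77
tcp_pos: [0.6187, 0.0815, 0.0473]
tcp_rot: [3.141, -0.001, 1.552]
ft_force: [-2.0, 6.7, 5.4]
grip_width: 0.0137
finger_force: 20.0
```

```bash
python3 look.py b
```

```text
[0.6187 0.0815 0.0473] [ 3.141e+00 -1.000e-03  1.552e+00]
scene green 136 [323.7  298.93] [0.6217 0.0962 0.043 ]
scene orange 146 [243.42 259.07] [ 0.6272 -0.0914  0.0439]
scene red 485 [262.35 205.65] [ 0.4334 -0.2206  0.0124]
top orange 52 [367.77 188.17] [ 0.6099 -0.0921  0.0503]
top red 595 [421.5  285.53] [ 0.4251 -0.2065  0.0161]
top red 392 [425.72 358.47] [ 0.2817 -0.2184  0.0126]
```

Request:
{"method": "apply_moves", "body": {
  "translation": [
    [-0.005,0,0],
    [-0.005,0,0],
    [-0.005,0,0]
  ],
  "twist": [0,0,0],
  "gripper": [0,0,0]
}}

```text
time_s: 13.12
tcp_pos: [0.6186, 0.0785, 0.0473]
tcp_rot: [3.141, -0.001, 1.552]
ft_force: [-1.4, 7.1, 5.9]
grip_width: 0.014
finger_force: 20.0
```

Request:
{"method": "apply_moves", "body": {
  "translation": [
    [-0.005,0,0],
    [-0.005,0,0]
  ],
  "twist": [0,0],
  "gripper": [0,0]
}}

```text
time_s: 13.28
tcp_pos: [0.6186, 0.0766, 0.0473]
tcp_rot: [3.141, -0.001, 1.552]
ft_force: [-2.1, 7.5, 6.0]
grip_width: 0.0139
finger_force: 20.0
```

Request:
{"method": "apply_moves", "body": {
  "translation": [
    [-0.005,0,0],
    [-0.005,0,0]
  ],
  "twist": [0,0],
  "gripper": [0,0]
}}

```text
time_s: 13.45
tcp_pos: [0.6186, 0.0747, 0.0473]
tcp_rot: [3.141, -0.001, 1.552]
ft_force: [-1.3, 10.0, 5.9]
grip_width: 0.014
finger_force: 20.0
```

```bash
python3 look.py c
```

```text
[0.6186 0.0747 0.0473] [ 3.141e+00 -1.000e-03  1.552e+00]
scene green 138 [320.57 297.04] [0.6218 0.0895 0.0438]
scene orange 110 [242.04 257.97] [ 0.6284 -0.0954  0.0456]
scene red 29 [277.28 181.28] [ 0.3271 -0.2723  0.006 ]
scene red 463 [260.7  205.05] [ 0.4336 -0.2258  0.0128]
top orange 37 [369.68 187.84] [ 0.6139 -0.0958  0.0494]
top red 594 [421.9  285.49] [ 0.4251 -0.2086  0.016 ]
top red 389 [425.58 358.6 ] [ 0.2824 -0.2181  0.0127]
```

Request:
{"method": "apply_moves", "body": {
  "translation": [
    [-0.003,0,0],
    [-0.003,0,0]
  ],
  "twist": [0,0],
  "gripper": [0,0]
}}

```text
time_s: 13.72
tcp_pos: [0.6186, 0.0736, 0.0473]
tcp_rot: [3.141, -0.001, 1.552]
ft_force: [-0.3, 10.0, 5.8]
grip_width: 0.0141
finger_force: 20.0
```

```bash
python3 look.py d
python3 - <<'E'
from m import *
for t in"abcd":
    # pad edges: orange fraction-weighted column centroid in top, tight window
    im=np.load(f"top_{t}.npz")["im"][180:198,358:380].astype(float); w=np.clip(im[...,0]-1.6*im[...,2]-5,0,None)
    im2=np.load(f"scene_{t}.npz")["im"].astype(float)[240:275,228:262]; w2=im2[...,0]-im2[...,2]>70
    print(t,(w.sum(0)*np.arange(358,380)).sum()/w.sum())
E
```

```text
[0.6186 0.0736 0.0473] [ 3.141e+00 -1.000e-03  1.552e+00]
scene green 134 [319.81 297.07] [0.623  0.0879 0.0427]
scene orange 114 [241.64 257.81] [ 0.6296 -0.0963  0.0458]
scene red 32 [277.38 181.19] [ 0.3279 -0.2723  0.0062]
scene red 456 [260.35 204.94] [ 0.4339 -0.2267  0.0124]
top orange 43 [370.14 188.3 ] [ 0.61   -0.0963  0.05  ]
top red 599 [421.55 285.51] [ 0.4251 -0.2069  0.0161]
top red 392 [425.61 358.59] [ 0.281  -0.2177  0.0127]
a 367.7929707809088
b 367.81615658362983
c 369.7931119818519
d 370.3027913122471
```

The pad is in by about 4.9 mm (2.5 px in the top view) and the force has risen about 3.3 N, so I let go and rise.

Request:
{"method": "apply_moves", "body": {
  "translation": [
    [0,0,0],
    [0,0,0],
    [0,0,0],
    [0,0,0],
    [0,0,-0.08],
    [0,0,-0.16],
    [0,0,-0.2]
  ],
  "twist": [0,0,0,0,0,0,0],
  "gripper": [0.45,0.45,0.45,0.45,0.45,0.45,0.45]
}}

```text
time_s: 14.4
tcp_pos: [0.6173, 0.0722, 0.1334]
tcp_rot: [-3.137, 0.0, 1.551]
ft_force: [1.3, 0.3, 0.2]
grip_width: 0.0426
finger_force: 0.0
```

```bash
python3 look.py e
python3 - <<'E'
from m import *
im=np.load("top_e.npz")["im"][180:198,358:380].astype(float); w=np.clip(im[...,0]-1.6*im[...,2]-5,0,None)
print((w.sum(0)*np.arange(358,380)).sum()/w.sum())
for n,f in(("top","top_e.npz"),("scene","scene0.npz")):
    z=np.load(f);P=cloud(n,z["d"]);
    for i,s,c,b in blobs(masks(z["im"])["red"],450):
        for zz in(.014,):
            q=cast(n,np.argwhere(b)[:,::-1],zz); r=cv2.minAreaRect(q[:,:2].astype(np.float32)); print(n,r, P[b].mean(0))
E
```

```text
[0.6173 0.0722 0.1334] [-3.137  0.     1.551]
scene green 387 [312.87 294.3 ] [0.6253 0.0734 0.0443]
scene orange 114 [241.55 257.82] [ 0.6281 -0.0967  0.0459]
scene red 110 [282.65 180.41] [ 0.3171 -0.2616  0.0087]
scene red 303 [251.23 201.49] [ 0.4365 -0.2531  0.0129]
top orange 36 [370.14 188.03] [ 0.612  -0.0961  0.0503]
top red 594 [421.92 285.47] [ 0.4251 -0.2087  0.0159]
top red 392 [425.41 358.75] [ 0.2811 -0.2173  0.0125]
370.2892731295583
top ((0.42511868476867676, -0.20843011140823364), (0.011692515574395657, 0.2076694220304489), 5.629241943359375) [ 0.42519674 -0.20792317  0.01749085]
scene ((0.43538692593574524, -0.20443513989448547), (0.027258919551968575, 0.21493744850158691), 5.78117036819458) [ 0.43352967 -0.20072849  0.01300581]
```

Request:
{"method": "apply_moves", "body": {
  "translation": [
    [-0.142,-0.092,0],
    [-0.142,-0.092,0],
    [-0.142,-0.092,0],
    [-0.142,-0.092,0],
    [-0.142,-0.092,0],
    [-0.142,-0.092,0],
    [-0.142,-0.092,0],
    [-0.142,-0.092,0],
    [-0.142,-0.092,0],
    [-0.142,-0.092,0]
  ],
  "twist": [0,0,0,0,0,0,0,0,0,0],
  "gripper": [0.45,0.45,0.45,0.45,0.45,0.45,0.45,0.45,0.45,0.45]
}}

```text
time_s: 15.33
tcp_pos: [0.4278, -0.2092, 0.1343]
tcp_rot: [-3.142, -0.0, 1.552]
ft_force: [0.6, 0.0, -0.1]
grip_width: 0.0428
finger_force: 0.0
```

Request:
{"method": "apply_moves", "body": {
  "translation": [
    [0,0,0],
    [0,0,0],
    [0,0,0],
    [0,0,0]
  ],
  "twist": [-0.038,-0.038,0,0],
  "gripper": [0.45,0.45,0.45,0.45]
}}

```text
time_s: 15.67
tcp_pos: [0.429, -0.2081, 0.1344]
tcp_rot: [-3.142, -0.0, 1.669]
ft_force: [-0.3, 0.4, 0.6]
grip_width: 0.0431
finger_force: 0.0
```

Request:
{"method": "apply_moves", "body": {
  "translation": [
    [-0.007,-0.008,0.15],
    [0,0,0.15],
    [0,0,0.14],
    [0,0,0.08],
    [0,0,0.04],
    [0,0,0],
    [0,0,0],
    [0,0,0],
    [0,0,0],
    [0,0,0]
  ],
  "twist": [0,0,0,0,0,0,0,0,0,0],
  "gripper": [0.45,0.45,0.45,0.45,0.45,0.45,0.45,0,0,0]
}}

```text
time_s: 16.5
tcp_pos: [0.428, -0.2097, 0.0235]
tcp_rot: [3.14, 0.001, 1.671]
ft_force: [1.1, -0.3, -0.1]
grip_width: 0.0283
finger_force: 0.0
```

Request:
{"method": "apply_moves", "body": {
  "translation": [
    [0,0,0],
    [0,0,0],
    [0,0,0],
    [0,0,0]
  ],
  "twist": [0,0,0,0],
  "gripper": [0,0,0,0],
  "grip_force": 30
}}

```text
time_s: 16.83
tcp_pos: [0.4277, -0.2096, 0.023]
tcp_rot: [3.141, 0.0, 1.671]
ft_force: [-0.9, 0.1, 6.0]
grip_width: 0.0137
finger_force: 30.0
```

Request:
{"method": "apply_moves", "body": {
  "translation": [
    [0,0,-0.05],
    [0,0,-0.1],
    [0,0,-0.16],
    [0,0,-0.16],
    [0,0,-0.165],
    [0,0,0],
    [0,0,0]
  ],
  "twist": [0,0,0,0,0,0.038,0.038],
  "gripper": [0,0,0,0,0,0,0]
}}

```text
time_s: 17.42
tcp_pos: [0.4281, -0.2098, 0.1521]
tcp_rot: [3.138, 0.002, 1.549]
ft_force: [0.4, -0.8, -1.4]
grip_width: 0.0137
finger_force: 30.0
```

Request:
{"method": "apply_moves", "body": {
  "translation": [
    [0.119,0.132,0],
    [0.119,0.132,0],
    [0.119,0.132,0],
    [0.119,0.132,0],
    [0.119,0.132,0],
    [0.119,0.132,0],
    [0.119,0.132,0],
    [0,0,0],
    [0,0,0],
    [0,0,0]
  ],
  "twist": [0,0,0,0,0,0,0,0,0,0],
  "gripper": [0,0,0,0,0,0,0,0,0,0]
}}

```text
time_s: 18.25
tcp_pos: [0.6149, -0.0465, 0.1497]
tcp_rot: [-3.141, -0.0, 1.552]
ft_force: [-0.7, -1.2, -1.2]
grip_width: 0.0136
finger_force: 30.0
```

```bash
python3 look.py f
python3 - <<'E'
from m import *
# white tops of post and jaw (z>.066) from the top view before/with bar away; bar ends now
for n in("top","scene"):
    z=np.load(f"{n}_{'e' if n=='top' else '1'}.npz") if n=="scene" else np.load("top1.npz")
    P=cloud(n,z["d"]); b=(P[...,2]>.066)&(P[...,2]<.078)&(abs(P[...,0]-.617)<.04)&(P[...,1]>-.16)&(P[...,1]<.13)
    for i,s,c,q in blobs(b,8): print(n,s,np.median(P[q],0).round(4),P[q].min(0).round(4),P[q].max(0).round(4))
    z=np.load(f"{n}_f.npz");P=cloud(n,z["d"]);b=masks(z["im"])["red"]&(P[...,2]>.1); print(n,"bar",P[b].min(0).round(4),P[b].max(0).round(4),np.polyfit(P[b][:,1],P[b][:,0],1),np.polyfit(P[b][:,1],P[b][:,2],1))
E
```

```text
[ 0.6149 -0.0465  0.1497] [-3.141 -0.     1.552]
scene green 387 [312.87 294.3 ] [0.6253 0.0745 0.0437]
scene orange 112 [241.53 257.89] [ 0.6284 -0.0964  0.046 ]
scene red 271 [310.78 180.92] [ 0.2771 -0.2068  0.0083]
scene red 167 [239.92 215.75] [ 0.6213 -0.0864  0.1366]
scene red 526 [284.39 235.68] [0.6219 0.0128 0.1395]
top green 119 [284.33 183.66] [0.6138 0.0694 0.0557]
top red 50 [293.08 174.94] [0.6132 0.0506 0.1427]
top red 63 [452.73 339.89] [ 0.3196 -0.2719  0.0129]
top [274 171  12   4  44] [0.6318 0.0802 0.0734] [0.6288 0.0692 0.0671] [0.6351 0.0903 0.0767]
top [381 176  16   5  64] [ 0.6281 -0.1275  0.0736] [ 0.6255 -0.143   0.0661] [ 0.6321 -0.1132  0.0759]
top [273 187  12   5  45] [0.5998 0.0795 0.0733] [0.5972 0.0699 0.0663] [0.6037 0.0911 0.0761]
top [380 193  17   4  67] [ 0.5963 -0.1276  0.0734] [ 0.5935 -0.1428  0.0669] [ 0.5999 -0.1129  0.0776]
top bar [ 0.4069 -0.0723  0.1397] [0.619  0.056  0.6198] [1.60949157 0.5319261 ] [-3.72571229  0.33111483]Traceback (most recent call last):
  File "<stdin>", line 4, in <module>
    fid = stack.enter_context(open(os.fspath(file), "rb"))
                              ~~~~^^^^^^^^^^^^^^^^^^^^^^^
FileNotFoundError: [Errno 2] No such file or directory: 'scene_1.npz'
```

View pics/scene_f.png

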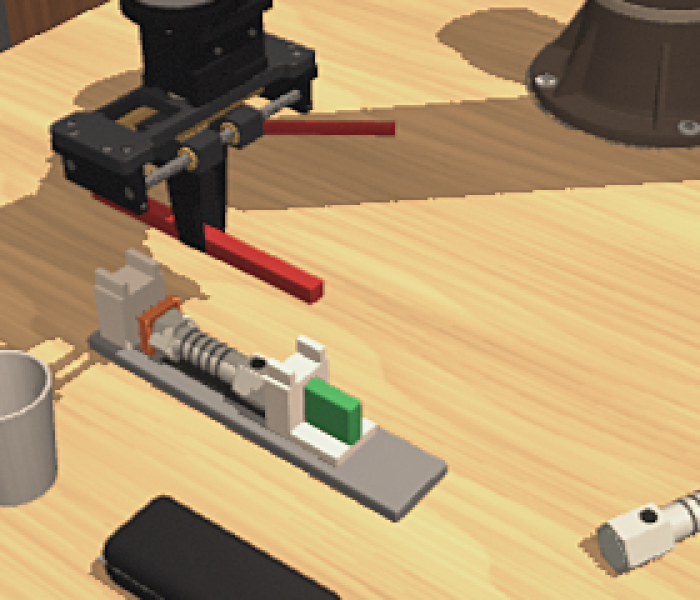

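Before lowering, the bar is level and above both notches (post at crop (125,280), jaw at (295,365)). The flashlight is clamped between the pad (160,325) and the jaw.

Request:
{"method": "apply_moves", "body": {
  "translation": [
    [0,0.007,0.08],
    [0,0,0.08],
    [0,0,0.07],
    [0,0,0.05],
    [0,0,0.03],
    [0,0,0.01],
    [0,0,0],
    [0,0,0]
  ],
  "twist": [0,0,0,0,0,0,0,0],
  "gripper": [0,0,0,0,0,0,0,0]
}}

```text
time_s: 19.02
tcp_pos: [0.6172, -0.0467, 0.0862]
tcp_rot: [3.141, 0.0, 1.552]
ft_force: [-0.0, 0.3, -1.9]
grip_width: 0.0138
finger_force: 30.0
```

Request:
{"method": "apply_moves", "body": {
  "translation": [
    [0,0,0.007],
    [0,0,0.006],
    [0,0,0],
    [0,0,0]
  ],
  "twist": [0,0,0,0],
  "gripper": [0,0,0,0]
}}

```text
time_s: 19.35
tcp_pos: [0.617, -0.0465, 0.0832]
tcp_rot: [3.141, -0.0, 1.552]
ft_force: [0.7, 0.9, -1.4]
grip_width: 0.0137
finger_force: 30.0
```

Request:
{"method": "apply_moves", "body": {
  "translation": [
    [0,0,0.004],
    [0,0,0],
    [0,0,0]
  ],
  "twist": [0,0,0],
  "gripper": [0,0,0]
}}

```text
time_s: 19.6
tcp_pos: [0.6171, -0.0465, 0.083]
tcp_rot: [3.141, 0.0, 1.552]
ft_force: [-2.8, 1.1, 5.7]
grip_width: 0.0133
finger_force: 30.0
```

Contact. I release slightly open, settle, then rise straight up.

Request:
{"method": "apply_moves", "body": {
  "translation": [
    [0,0,0],
    [0,0,0],
    [0,0,0],
    [0,0,0],
    [0,0,0],
    [0,0,-0.05],
    [0,0,-0.12],
    [0,0,-0.2],
    [0,0,-0.2]
  ],
  "twist": [0,0,0,0,0,0,0,0,0],
  "gripper": [0.4,0.4,0.4,0.4,0.4,0.4,0.4,0.4,0.4]
}}

```text
time_s: 20.35
tcp_pos: [0.6164, -0.0464, 0.1975]
tcp_rot: [-3.139, -0.0, 1.552]
ft_force: [1.1, -0.4, -0.2]
grip_width: 0.0379
finger_force: 0.0
```

Request:
{"method": "apply_moves", "body": {
  "translation": [
    [0.1,-0.15,0],
    [0.1,-0.15,0],
    [0.1,-0.15,0],
    [0.1,-0.15,0],
    [0.1,-0.15,0],
    [0.1,-0.15,0],
    [0,0,0],
    [0,0,0]
  ],
  "twist": [0,0,0,0,0,0,0,0],
  "gripper": [0.4,0.4,0.4,0.4,0.4,0.4,0.4,0.4]
}}

```text
time_s: 21.02
tcp_pos: [0.4386, 0.0777, 0.1973]
tcp_rot: [3.14, -0.0, 1.554]
ft_force: [0.8, 0.0, -0.2]
grip_width: 0.0379
finger_force: 0.0
```

```bash
python3 look.py g
python3 - <<'E'
from m import *
for n in("top","scene"):
    z=np.load(f"{n}_g.npz");P=cloud(n,z["d"]);b=cv2.erode((masks(z["im"])["red"]&(P[...,2]>.05)&(P[...,0]>.55)).astype(np.uint8),np.ones((2,2)))>0
    print(n,"bar",P[b].min(0).round(4),P[b].max(0).round(4),np.polyfit(P[b][:,1],P[b][:,0],1),np.polyfit(P[b][:,1],P[b][:,2],1))
im=np.load("top_g.npz")["im"][180:198,358:380].astype(float); 
a=[np.load(f"scene_{t}.npz")["im"] for t in("e","g")]
a=np.vstack([cv2.resize(np.load("scene_g.npz")["im"][215:340,205:365],None,fx=2.4,fy=2.4,interpolation=3),cv2.resize(np.load("top_g.npz")["im"][150:230,240:400],None,fx=2.4,fy=2.4,interpolation=3)])
cv2.imwrite("pics/c9.png",np.clip(cv2.resize(a,None,fx=1.2,fy=1.2)[:,:,::-1]*1.2,0,255).astype(np.uint8))
E
```

```text
[0.4386 0.0777 0.1973] [ 3.14  -0.     1.554]
scene green 383 [312.91 294.36] [0.6252 0.0744 0.0433]
scene orange 88 [239.44 260.  ] [ 0.6319 -0.0965  0.0432]
scene red 339 [304.92 180.73] [ 0.2851 -0.2179  0.0083]
scene red 885 [265.44 256.56] [ 0.6228 -0.0352  0.0732]
top green 90 [282.13 183.87] [0.6133 0.0753 0.0554]
top red 719 [345.27 183.6 ] [ 0.6141 -0.0451  0.0759]
top red 393 [425.   359.08] [ 0.2803 -0.2171  0.0128]
top bar [ 0.6064 -0.1497  0.0712] [0.6202 0.0554 0.081 ] [0.01751124 0.6140289 ] [-0.00065016  0.07581097]
scene bar [ 0.6119 -0.1471  0.0617] [1.1559 0.5045 0.6629] [0.11413495 0.62666151] [0.10559957 0.07624887]
```

View pics/c9.png

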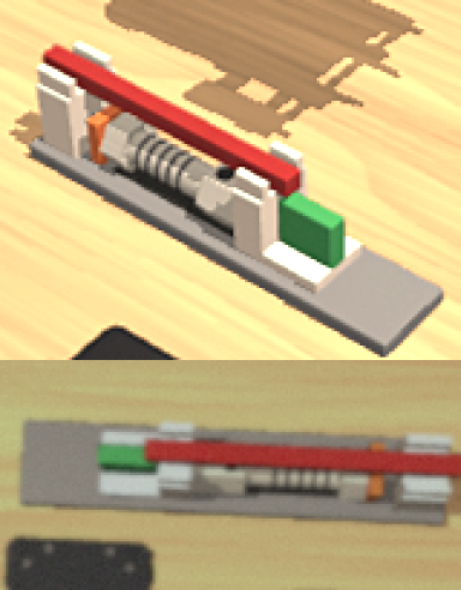

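The bar lies level in both notches (tilt under 0.1°, top at 74 mm), from crop (55,55) to (290,180). The flashlight is clamped underneath it. I'm handing in.

```bash
python3 -c "
from plant import job
print(job.finish_job())"
```

```text
the job is handed in; nothing more can be done
None
```

I handed the job in at about 21 s; no verdict came back. The flashlight is clamped in the holder with the pad pushed in about 5 mm, the red bar lies level in both notches, and I didn't touch the pill organizer, cup, glasses case or coaster.

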